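# Clear, aim and power the lamp rig for a light-sensor reading

## Robot

A 6-joint arm with a two-finger parallel gripper is mounted at the origin on the work surface. World frame = base frame: x ahead of the robot, y to its left, z up, the work surface at z = 0. Lengths are in mm, angles in rad, forces in N, time in s.
With the tool pointing down it reaches from about 300 to 775 mm from the base axis. Payload 14.6 kg.
Tool frame: the origin (TCP) lies at the very end of the fingers, on their centre line; the grasp point (between the pads) lies 19 mm behind it; z points along the fingers, y is the direction in which the jaws open and shut (so a half turn about z gives the same grasp; the last joint's range is limited). The gripper opens to 94 mm and grips with 3 to 60 N. Pads are 16 mm wide; open, the fingers measure 119 mm over their backs; the gripper's body (75 mm by 177 mm) begins 78 mm behind the grasp point.
Start: joints at [1.25, 0.3, 1.521, -0, 1.321, -0.067], TCP at [138.094, 532.371, 205.446] pointing down, gripper open.
Joint ranges: [-3.03, 3.03], [-0.79, 2.21], [0.23, 2.52], [-1.04, 4.18], [0, 3.07], [-2.55, 2.55]. Speed limits (rad/s): [2.22, 2.22, 2.57, 3.14, 3.14, 3.14].

## Interface

Orientations are given as [roll, pitch, yaw] about the fixed x, y, z axes, in that order (R = Rz(yaw) Ry(pitch) Rx(roll)).
In Python, from cell import manip gives the robot as it stands.
- The arm moves only by the shell command python3 -m pendant 'ROWS' [FORCE]. ROWS is JSON, a list of rows, each an object with "claw": the finger opening in m, from 0 to 0.094; "delta_pos": the shift along the tool's x, y, z in m, a list of three; "rotation": the turn, a rotation vector about the tool's x, y, z in rad, a list of three. A call has 1 to 10 rows; each row is the pose to reach, as a shift and turn from the pose measured when the call began, along the tool's axes at that moment; what a row does not reach only later rows make up. A row lasts 1/8 s, in which the tool goes at most 62.5 mm and 10.7 degrees, less where a joint would pass 70% of its speed; a pose out of reach is approached as far as the arm can. A call with a gripper value outside its range is refused whole. The fingers move at their own pace and stop on an object; FORCE is the grip in N (left out, the last holds). Time passes only in rows, so rows that repeat a pose let the fingers close. It gives the time, the measured TCP pose, the force and the opening at its end, in the units of the state.
- manip.read_state(): the state, without advancing time (a new reading comes with each control period).
- manip.camera(name): name is "scene" or "top" or "wrist"; returns the picture (480x640x3 uint8, red, green, blue); there is no depth.
- manip.camera_model(name): a dict with "fx", "fy", "cx", "cy" (pixels), "cam_to_world" (4x4, takes a point from camera to world coordinates); the wrist camera has in their place "T_tool_cam" (4x4, takes a point from camera to tool coordinates, whose origin is the TCP and whose axes are the flange's). Camera axes: x right, y up, looking along -z (the intrinsics and any distortion apply to the point x, -y, -z); pixel columns grow to the right and rows downward; lengths in mm; the calibration is good to about 2 mm. A picture is of the moment at which its call begins: read the wrist's pose just before it. camera_model takes no time and is no camera call.
- manip.sign_off(): hands the job in, once; it reports no verdict.
The state is a dict: "clock": time; "joints": joint angles; "qd": joint speeds; "effort": joint torques, N m; "eef_pos": TCP position; "eef_rot": TCP orientation; "wrist_force": force on the tool from outside, world axes, zero at the start; "moment": the same for the moment, N m; "finger_gap": finger opening in mm.
Only numpy, scipy, OpenCV 4.12 (cv2) and the standard library are available. Lean on these libraries where they do the work, as an engineer would, in place of code of your own. Each camera call takes 0.05 s, during which the arm holds its last target.

## Task

Get the light-sensor rig ready for its next reading: take the orange solder reel off the protractor board and stand it upright on the bench out of the way, swing the lamp arm until its red index line stands on the 60 degree line (counted from the end with the red dot), and on the supply console turn the current selector, the one with the blue lever, clockwise from wherever it stands to its fifth step, the last before the red marks. Never let it click over into the red steps, which would burn out the lamp. Leave the grey selector, the cup, the flux tin, the perforated power unit and the soldering iron as they are, and take the gripper clear at the end.

Things in the scene. Friction and masses are not known exactly. Their poses are not given: they have to be found in the camera images.
- console: fixed lamp supply console, a low box with grey sides and a level pale top panel: 200 mm (x) by 260 mm (y), panel 70 mm above the bench. Origin: centre of its underside; x points away from its front edge, y to the left. On either side of the bench, turned up to 0.25 rad. The current selector is in its +y half, the range selector in its -y half
- front_plugs (a point): middle of a row of four white bridging plugs along the console's front edge, on the panel, at console x = -83, y = 0 mm. Each plug is 12 mm (x) by 30 mm (y), top 23 mm above the panel, at y = -96, -32, 32, 96 mm. They are fixed; keep the fingers clear of them
- rear_posts (a point): on the panel, midway between two fixed binding posts (black and red, 13 mm across, tops 26 mm above the panel) at console x = 80, y = 48 and 84 mm. Beside them, at y = 5 mm, a pilot lamp 5 mm high, and at x = 72, y = -66 mm a flat display window 6 mm high
- current_axis (a point): where the vertical axis of the current selector (blue lever) meets the panel top, console x = -10, y = 66 mm; axes parallel to the console's. Round the axis: a black skirt 58 mm across, 9 mm high; eight printed marks at 55 mm radius
- current_tip (a point): point on the axis line of the blue lever, 44 mm out from the selector axis, 34 mm above the panel. The lever is a bar 12 mm wide, filling the heights 9 to 35 mm above the panel, reaching 48 mm out from the axis on its pointing side (white line on top) and 18 mm on the other. It can be turned by pushing its side near the end
- current_selector (a joint): rad, 0 at the anticlockwise stop (step 0, square mark), growing clockwise seen from above. One click = 0.5236 (30 deg), step 5 = 2.618, red steps 6, 7. Step 0 points 105 deg anticlockwise from console +x. Sprung detent: 0.16 N m (some 3.6 N at the lever's end) to leave a step; past halfway it falls into the next by itself. Starts in steps 0 to 2 (settles in the first 0.3 s)
- range_axis (a point): where the vertical axis of the range selector (grey lever, to be left alone) meets the panel top, console x = -10, y = -66 mm
- range_tip (a point): point on the grey lever, 44 mm out from its axis, 34 mm above the panel. Lever, skirt and detents like those of the current selector; it may stand at any of its eight steps (settles in the first 0.3 s)
- board: fixed protractor board, brown face, black edge, 240 mm (x) by 300 mm (y), face 18 mm above the bench. Origin: centre of its underside. On either side of the bench, turned up to 0.25 rad. Half-circle scale on the -x side, 127 mm radius about the pivot: ticks every 5 and 10 deg, long lines every 30 deg; 0 at board +y (red dot), 90 at -x, 180 at -y
- lamp_pivot (a point): pivot of the lamp arm, on the board face, board x = 45, y = 0 mm; axes parallel to the board's. Fixed above it on a stalk: a light sensor, black plate 44 mm (y) by 8 mm (x), top 70 mm above the board face. A terminal block 16 mm high stands at board x = 98, y = 95 mm
- lamp_post (a point): point on the axis of the arm's round blue post, 92 mm from the pivot, 52 mm above the board face. Post: 20 mm diameter, from 10 to 74 mm above the face (27 mm collar below 12 mm). A lamp head, 22 mm diameter, points from it to the sensor, 52 mm high, ending 52 mm from the pivot. Arm: flat bar 18 mm wide, top 9 mm above the face, red index line at its end
- lamp_arm (a joint): reading of the arm on the scale (rad, 0 to 3.14): 0 points to board +y, growing anticlockwise seen from above; 60 deg is 1.047. It can be moved either way by pushing the post sideways (about 1 N) and stays where it is left. Starts anywhere from 115 to 155 deg; the reel stands in its way to 60 deg
- cup: clear plastic cup, 60 mm across the rim, 65 mm high, standing on one front corner of the board (board x = -89, y = 119 or -119 mm, give or take 3 mm); origin: centre of its underside
- solder_reel: orange reel of solder standing on end on the scale of the board, in the lamp arm's way, near the 60 deg line; 44 mm across, 38 mm high, 0.12 kg, give or take a third. Origin: centre of its underside. To be stood upright on the bench, clear of everything
- flux_tin: flat green and steel tin of flux, 50 mm across, 22 mm high, standing on the other front corner of the board; origin: centre of its underside
- power_unit: power unit in a perforated metal case, 98 mm (x) by 160 mm (y), 38 mm high, with a black terminal strip that sticks out 14 mm more at its -y end, lying on the bench beyond the board and the console; origin: centre of its underside
- iron: pencil-shaped battery soldering iron, cold, 22 mm thick, 167 mm long along its x (tip at +x), lying on the bench between the board and the console; origin: on its underside, 79 mm from the blunt end
There are look-alikes about, which are no part of the job. There is more than one size of the solder_reel; the one meant has the size given above.

How it is judged:
By the outcome, as a careful person would: the job done as asked, in the order asked, and still so for the second after the job is handed in, with the robot touching nothing.
It also fails if it takes over 72 s, if anything falls off the work surface, if the arm or the gripper's body presses on something with over 40 N, if the wrist force passes 120 N, or if a joint passes its speed limit or range.

## Working session

There is one attempt and no reset: what is moved stays moved. The work goes in short steps, Python scripts to look and compute and a shell command to move; the robot and the scene stay as the last step left them, time stands still between calls to the robot, and variables do not carry over. Pictures are saved under pics/ and viewed, and the job is handed in when it is done.

```bash
ls; mkdir -p pics
python3 - <<'E'
from cell import manip
import cv2
print(manip.read_state())
for n in ["scene","top","wrist"]:
    im=manip.camera(n); cv2.imwrite(f"pics/{n}0.png",im[:,:,::-1])
    print(n,manip.camera_model(n))
E
```

```text
pics
{'clock': 0.0, 'joints': array([ 1.25037563e+00,  3.00447842e-01,  1.52156407e+00, -2.75686855e-05,
        1.32067616e+00, -6.66295587e-02]), 'qd': array([-0.0024082 ,  0.00036307, -0.00122575,  0.00156089, -0.00032518,
       -0.0013734 ]), 'effort': array([ 2.58865388e-03, -5.31803906e+01, -3.52734590e+01,  7.09072687e-02,
        2.44325126e-02, -9.84726557e-05]), 'eef_pos': array([138.03826947, 532.13799759, 204.90627745]), 'eef_rot': array([-3.14049789e+00, -4.62888227e-05,  2.88780833e+00]), 'wrist_force': array([-0.25610502, -0.55163138,  0.00059334]), 'moment': array([ 0.0232002 , -0.00419631,  0.02361077]), 'finger_gap': 93.95602997636472}
scene {'fx': 436.7943483824974, 'fy': 436.7943483824974, 'cx': 310.5643294702494, 'cy': 240.9907348551048, 'cam_to_world': array([[ 1.97446333e-01, -7.91123954e-01,  5.78910904e-01,
         1.16188620e+03],
       [ 9.80273758e-01,  1.64665500e-01, -1.09309803e-01,
        -1.47301469e+02],
       [-8.84904939e-03,  5.89073987e-01,  8.08030651e-01,
         9.36918595e+02],
       [ 0.00000000e+00,  0.00000000e+00,  0.00000000e+00,

[... 256 characters left out ...]
-01,  1.90405914e-02, -8.80496529e-03,
        -3.37667990e+01],
       [-5.62434029e-03,  1.61064480e-01,  9.86927860e-01,
         1.28415923e+03],
       [ 0.00000000e+00,  0.00000000e+00,  0.00000000e+00,
         1.00000000e+00]])}
wrist {'fx': 354.6165832337755, 'fy': 354.6165832337755, 'cx': 318.1825051643027, 'cy': 237.54877312524792, 'T_tool_cam': array([[-1.16119705e-03,  9.61490843e-01,  2.74834513e-01,
         7.97601281e+01],
       [ 9.99998893e-01,  1.37231220e-03, -5.75873275e-04,
         3.84676775e-01],
       [-9.30855636e-04,  2.74833540e-01, -9.61491372e-01,
        -1.79267520e+02],
       [ 0.00000000e+00,  0.00000000e+00,  0.00000000e+00,
         1.00000000e+00]])}
```

View pics/top0.png

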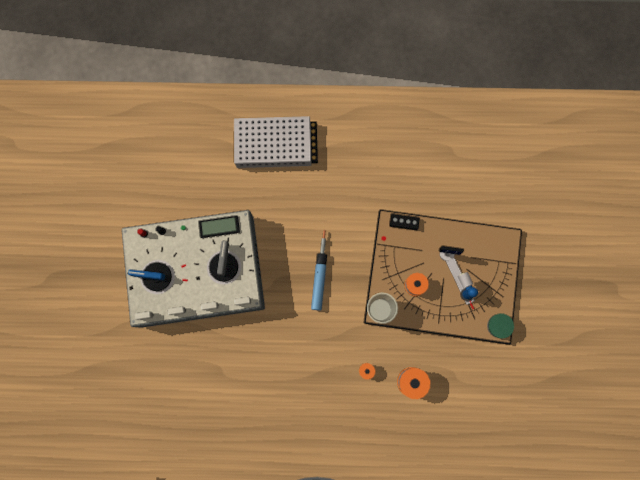

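View pics/scene0.png

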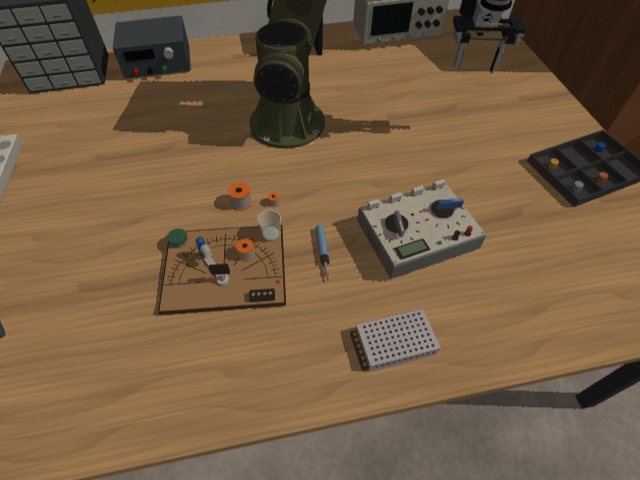

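View pics/wrist0.png

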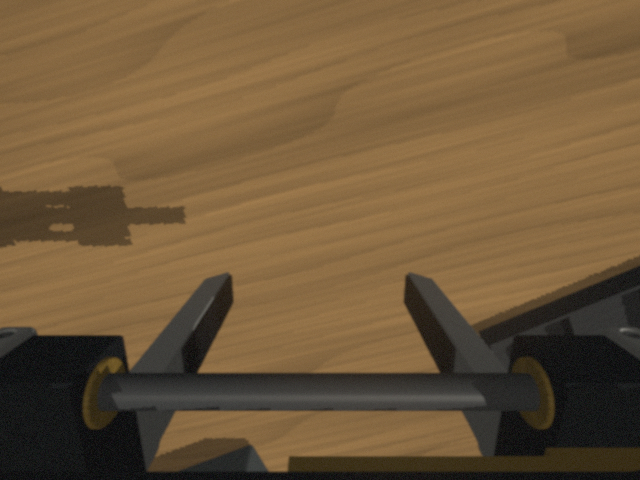

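The top view shows three orange reels: at (417,284) on the board scale, a small one at (368,371) and a large one at (415,383), both on the bench. I want the one on the board. Next I'll enlarge crops.

```bash
cat > h.py <<'E'
import numpy as np, cv2
from cell import manip
def ray(n,u,v,T=None):
    m=manip.camera_model(n)
    d=np.array([(u-m['cx'])/m['fx'],-(v-m['cy'])/m['fy'],-1.0])
    M=m['cam_to_world'] if T is None else T@m['T_tool_cam']
    return M[:3,3],M[:3,:3]@d
def pix(n,u,v,z,T=None):
    o,d=ray(n,u,v,T); return o+d*(z-o[2])/d[2]
def proj(n,p,T=None):
    m=manip.camera_model(n)
    M=m['cam_to_world'] if T is None else T@m['T_tool_cam']
    c=np.linalg.inv(M)@np.append(p,1)
    return m['cx']+m['fx']*c[0]/-c[2], m['cy']-m['fy']*c[1]/-c[2]
from scipy.spatial.transform import Rotation as R
def T_tool(s):
    T=np.eye(4);T[:3,:3]=R.from_euler('xyz',s['eef_rot']).as_matrix();T[:3,3]=s['eef_pos'];return T
E
python3 - <<'E'
import cv2
im=cv2.imread("pics/top0.png")
cv2.imwrite("pics/c_board.png",cv2.resize(im[195:355,355:535],(0,0),fx=4.4,fy=3.75*4.4/4.4,interpolation=cv2.INTER_CUBIC))
cv2.imwrite("pics/c_board.png",cv2.resize(im[200:350,355:530],None,fx=4,fy=4,interpolation=cv2.INTER_CUBIC))
cv2.imwrite("pics/c_cons.png",cv2.resize(im[200:340,110:275],None,fx=4,fy=4,interpolation=cv2.INTER_CUBIC))
E
```

```text
(no output)
```

View pics/c_board.png

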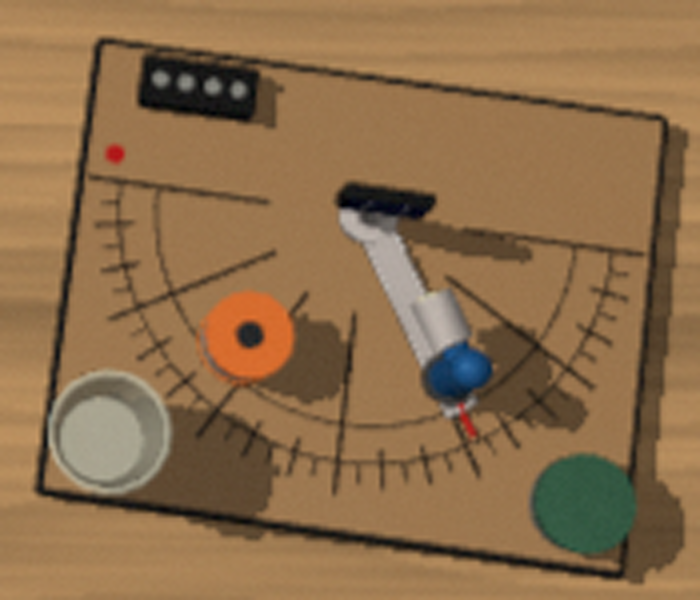

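View pics/c_cons.png

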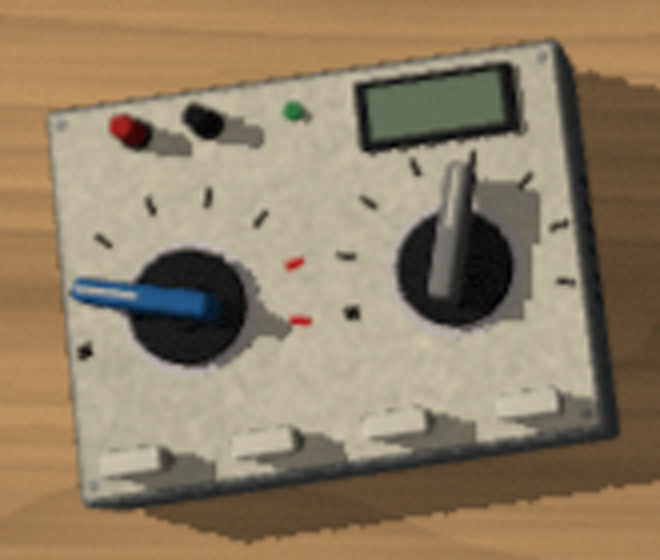

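```bash
cat >> h.py <<'E'
def fit(w,l):
    w=np.array(w)[:,:2];l=np.array(l)
    # rigid
    wc,lc=w.mean(0),l.mean(0);H=(l-lc).T@(w-wc)
    a=np.arctan2(H[0,1]-H[1,0],H[0,0]+H[1,1]);c,s=np.cos(a),np.sin(a)
    Rm=np.array([[c,-s],[s,c]]);t=wc-Rm@lc
    return a,t,np.linalg.norm((l@Rm.T+t)-w,axis=1)
def loc(a,t,p): c,s=np.cos(a),np.sin(a); return np.array([[c,-s],[s,c]])@np.array(p)+t
def inv(a,t,p): c,s=np.cos(a),np.sin(a); return np.array([[c,s],[-s,c]])@(np.array(p)-t)
E
python3 - <<'E'
from h import *
np.set_printoptions(precision=1,suppress=True)
B=[pix('top',u,v,18) for u,v in [(380,210),(521.2,229.5),(510.5,343.8),(365,323)]]
a,t,r=fit(B,[(120,150),(120,-150),(-120,-150),(-120,150)]);print('board %.4f'%a,t,r)
C=[pix('top',u,v,70) for u,v in [(122.5,228.3),(249.3,210.5),(260.8,308.8),(131.5,325)]]
a2,t2,r2=fit(C,[(100,130),(100,-130),(-100,-130),(-100,130)]);print('cons %.4f'%a2,t2,r2)
rl=pix('top',355+249/4,200+335/4,56)
print('reel',rl,inv(a,t,rl[:2]))
pv=loc(a,t,(45,0))
def rd(p): d=inv(a,t,p[:2])-[45,0]; return np.hypot(*d),np.degrees(np.arctan2(-d[0],d[1]))
print('pivot',pv,'reel polar',rd(rl))
print('post top',rd(pix('top',355+470/4,200+365/4,92)),'line end',rd(pix('top',355+473/4,200+435/4,25)))
for m in (0,30,60,90,120,150):
    print(m,[np.round((np.array(proj('top',np.append(loc(a,t,(45-r*np.sin(np.radians(m)),r*np.cos(np.radians(m)))),18)))-[355,200])*4) for r in (127,)])
for z in (0,65): print('cup',z,inv(a,t,pix('top',355+(110 if z else 100)/4,200+(430 if z else 440)/4,18+z)[:2]))
print('tin',inv(a,t,pix('top',355+583/4,200+503/4,40)[:2]))
for n,u,v,z in [('small',368,371,20),('big',415,383,50)]: print(n,pix('top',u,v,z))
print('curax',loc(a2,t2,(-10,66)),'tip',pix('top',110+78/4,200+290/4,105),inv(a2,t2,pix('top',110+78/4,200+290/4,105)[:2])-[-10,66])
print('rtip',inv(a2,t2,pix('top',110+458/4,200+165/4,105)[:2])-[-10,-66])
print('iron',pix('top',325,233,11),pix('top',317,310,11),'pu',pix('top',275,140,38))
E
```

```text
board -0.1209 [ 529.9 -251.5] [3.1 3.4 3.1 3.2]
cons 0.1558 [530.3 255.5] [3.7 3.4 3.2 5.4]
reel [ 508.4 -191.8   56. ] [-28.5  56.7]
pivot [ 574.5 -257. ] reel polar (np.float64(92.83501168272856), np.float64(52.37189274362286))
post top (np.float64(89.78490287332669), np.float64(120.67670255858867)) line end (np.float64(122.78843183244206), np.float64(121.81943917257257))
0 [array([121., 183.])]
30 [array([138., 308.])]
60 [array([218., 411.])]
90 [array([338., 462.])]
120 [array([466., 447.])]
150 [array([567., 369.])]
cup 0 [-87.8 120.8]
cup 65 [-86.7 120.6]
tin [ -86.5 -119.1]
small [335.4 -98.   20. ]
big [ 315.6 -187.9   50. ]
curax [510.2 319.2] tip [514.2 364.6 105. ] [11.  44.2]
rtip [ 46.5 -10.6]
iron [615.3  -5.7  11. ] [455.2   7.1  11. ] pu [806.1 102.7  38. ]
```

```bash
cat >> h.py <<'E'
def go(x,y,z,yaw):
    s=manip.read_state();T=T_tool(s)
    Rt=R.from_euler('xyz',[np.pi,0,yaw]).as_matrix()
    d=T[:3,:3].T@(np.array([x,y,z])-T[:3,3])/1000
    r=R.from_matrix(T[:3,:3].T@Rt).as_rotvec()
    print('t %.2f'%s['clock'],'delta',np.round(d,4),'rot',np.round(r,4),'gap %.1f'%s['finger_gap'],'q6 %.2f'%s['joints'][5])
E
python3 -c "
from h import *
go(508,-192,205,2.236)"
```

```text
t 0.15 delta [-5.399e-01 -6.081e-01  5.000e-04] rot [-9.000e-04  2.000e-04  6.518e-01] gap 93.9 q6 -0.07
```

```bash
python3 -m pendant '[{"claw":0.094,"delta_pos":[-0.05,-0.056,0],"rotation":[0,0,0.08]},{"claw":0.094,"delta_pos":[-0.09,-0.101,0],"rotation":[0,0,0.16]},{"claw":0.094,"delta_pos":[-0.13,-0.146,0],"rotation":[0,0,0.24]},{"claw":0.094,"delta_pos":[-0.17,-0.191,0],"rotation":[0,0,0.32]},{"claw":0.094,"delta_pos":[-0.21,-0.236,0],"rotation":[0,0,0.4]},{"claw":0.094,"delta_pos":[-0.25,-0.281,0],"rotation":[0,0,0.45]},{"claw":0.094,"delta_pos":[-0.29,-0.326,0],"rotation":[0,0,0.5]},{"claw":0.094,"delta_pos":[-0.33,-0.371,0],"rotation":[0,0,0.55]},{"claw":0.094,"delta_pos":[-0.37,-0.416,0],"rotation":[0,0,0.6]},{"claw":0.094,"delta_pos":[-0.41,-0.461,0],"rotation":[0,0,0.65]}]'; python3 -c "
from h import *
go(508,-192,205,2.236)"
```

```text
clock: 1.4
eef_pos: [419.7, -19.1, 205.5]
eef_rot: [-3.141, 0.001, 2.236]
wrist_force: [1.8, 0.1, 0.1]
finger_gap: 93.9
t 1.40 delta [-0.1906 -0.0372  0.0007] rot [-0.0003  0.0008 -0.0002] gap 93.9 q6 -0.80
```

```bash
python3 -m pendant '[{"claw":0.094,"delta_pos":[-0.05,-0.01,0],"rotation":[0,0,0]},{"claw":0.094,"delta_pos":[-0.1,-0.02,0],"rotation":[0,0,0]},{"claw":0.094,"delta_pos":[-0.15,-0.03,0],"rotation":[0,0,0]},{"claw":0.094,"delta_pos":[-0.1906,-0.0372,0],"rotation":[0,0,0]},{"claw":0.094,"delta_pos":[-0.1906,-0.0372,0],"rotation":[0,0,0]},{"claw":0.094,"delta_pos":[-0.1906,-0.0372,0],"rotation":[0,0,0]}]'; python3 -c "
from h import *
s=manip.read_state();print(s['eef_pos'],s['eef_rot'])
im=manip.camera('wrist');cv2.imwrite('pics/w1.png',im[:,:,::-1])
np.save('w1.npy',T_tool(s))"
```

```text
clock: 2.15
eef_pos: [507.6, -191.4, 205.3]
eef_rot: [-3.141, -0.0, 2.236]
wrist_force: [-0.8, 0.4, 0.0]
finger_gap: 93.9
[ 507.62371644 -191.4466746   205.34343327] [-3.14095853e+00 -1.42437689e-04  2.23577793e+00]
```

View pics/w1.png

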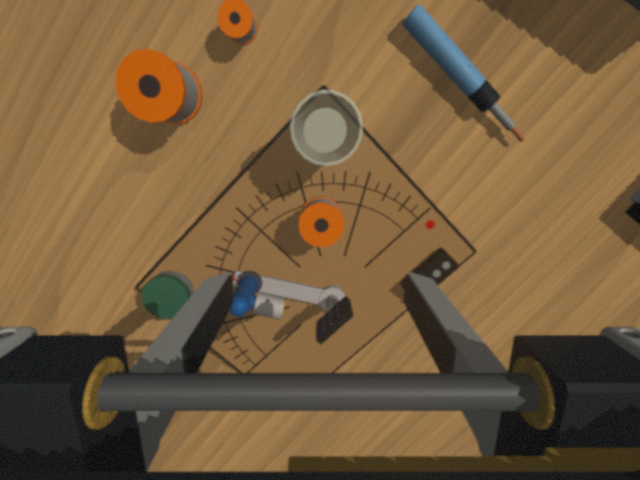

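The wrist view shows the reel on the scale (top centre at 321,225), the cup at (326,127), the tin at (166,296) and the post at (246,292). The board corners are at (476,251) and (137,288).

Run:
```python
from h import *
np.set_printoptions(precision=1,suppress=True)
T=np.load('w1.npy')
im=cv2.imread('pics/w1.png');hsv=cv2.cvtColor(im,cv2.COLOR_BGR2HSV)
m=cv2.inRange(hsv,(3,200,150),(14,255,255));n,l,st,ce=cv2.connectedComponentsWithStats(m)
for i in range(1,n):
    if st[i][4]>200: print(st[i],ce[i])
print(pix('wrist',321,223,56,T))
print('corner +x+y',pix('wrist',476,251,18,T),'-x-y',pix('wrist',137,288,18,T),'-x+y',pix('wrist',325,88,18,T))
a,t=-.1209,np.array([529.9,-251.5])
print([loc(a,t,p) for p in ((120,150),(-120,-150),(-120,150))])
```

```text
[218   0  34  38 902] [234.6  18.1]
[ 116   49   69   73 3400] [149.6  85.2]
[ 299  203   45   44 1353] [320.8 224.3]
[ 509.7 -188.8   56. ]
corner +x+y [ 667.7 -116.6   18. ] -x-y [ 399.5 -381.6   18. ] -x+y [436.4 -88.7  18. ]
[array([ 667.1, -117.1]), array([ 392.7, -385.9]), array([428.9, -88.1])]
```

Run:
```python
import cv2
im=cv2.imread("pics/w1.png")
cv2.imwrite("pics/w1c.png",cv2.resize(im[75:275,130:330+150],None,fx=2.28,fy=2.28,interpolation=cv2.INTER_CUBIC))
```

```text
(no output)
```

View pics/w1c.png

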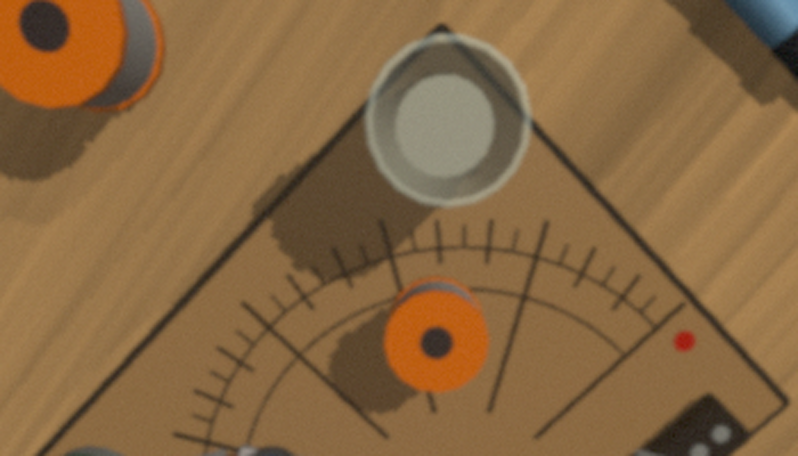

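```bash
python3 -c "
from h import *
go(509,-190.3,24,2.236)"
```

```text
t 2.20 delta [-1.000e-04  1.600e-03  1.816e-01] rot [-0.0004  0.0004  0.0004] gap 94.1 q6 -1.09
```

```bash
python3 -m pendant '[{"claw":0.08,"delta_pos":[0,0.0016,0.04],"rotation":[0,0,0]},{"claw":0.08,"delta_pos":[0,0.0016,0.08],"rotation":[0,0,0]},{"claw":0.08,"delta_pos":[0,0.0016,0.12],"rotation":[0,0,0]},{"claw":0.08,"delta_pos":[0,0.0016,0.145],"rotation":[0,0,0]},{"claw":0.08,"delta_pos":[0,0.0016,0.165],"rotation":[0,0,0]},{"claw":0.08,"delta_pos":[0,0.0016,0.1775],"rotation":[0,0,0]},{"claw":0.08,"delta_pos":[0,0.0016,0.1815],"rotation":[0,0,0]},{"claw":0.08,"delta_pos":[0,0.0016,0.1815],"rotation":[0,0,0]}]' 10; python3 -c "
from h import *
im=manip.camera('wrist');cv2.imwrite('pics/w2.png',im[:,:,::-1])"
```

```text
clock: 3.2
eef_pos: [509.1, -190.2, 24.6]
eef_rot: [-3.141, 0.001, 2.237]
wrist_force: [-0.2, -0.1, 0.8]
finger_gap: 80.0
```

View pics/w2.png

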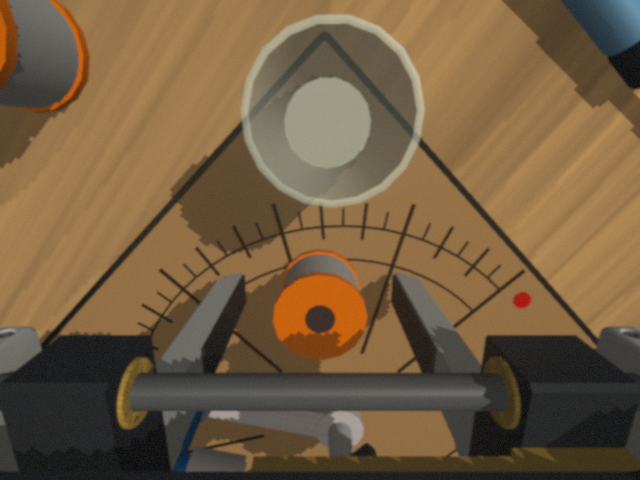

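The reel at (320,316) sits midway between the fingers. Closing on it.

```bash
python3 -c "
from h import *
s=manip.read_state();print(pix('wrist',320,316,56,T_tool(s)))"; python3 -m pendant '[{"claw":0.03,"delta_pos":[0,0,0],"rotation":[0,0,0]},{"claw":0.03,"delta_pos":[0,0,0],"rotation":[0,0,0]},{"claw":0.03,"delta_pos":[0,0,0],"rotation":[0,0,0]},{"claw":0.03,"delta_pos":[0,0,0],"rotation":[0,0,0]},{"claw":0.03,"delta_pos":[0,0,0],"rotation":[0,0,0]},{"claw":0.03,"delta_pos":[0,0,0],"rotation":[0,0,0]}]' 15
```

```text
[ 510.29523269 -189.44191979   56.        ]
clock: 4.0
eef_pos: [509.3, -190.3, 24.8]
eef_rot: [3.142, 0.001, 2.237]
wrist_force: [-0.6, 0.2, 0.9]
finger_gap: 44.0
```

```bash
python3 -m pendant '[{"claw":0.03,"delta_pos":[0,0,-0.015],"rotation":[0,0,0]},{"claw":0.03,"delta_pos":[0,0,-0.04],"rotation":[0,0,0]},{"claw":0.03,"delta_pos":[0,0,-0.075],"rotation":[0,0,0]},{"claw":0.03,"delta_pos":[0,0,-0.1],"rotation":[0,0,0]},{"claw":0.03,"delta_pos":[0,0,-0.11],"rotation":[0,0,0]},{"claw":0.03,"delta_pos":[0,0,-0.11],"rotation":[0,0,0]}]'; python3 -c "
from h import *
go(350,10,134,2.236);go(350,10,8,2.236)"
```

```text
clock: 4.75
eef_pos: [509.2, -190.2, 135.2]
eef_rot: [3.141, 0.002, 2.237]
wrist_force: [-0.3, -0.2, -1.3]
finger_gap: 43.8
t 4.75 delta [ 0.2558 -0.0016  0.0007] rot [0.0004 0.0019 0.0005] gap 43.8 q6 -1.09
t 4.75 delta [ 0.2561 -0.0016  0.1267] rot [0.0004 0.0019 0.0005] gap 43.8 q6 -1.09
```

```bash
python3 -m pendant '[{"claw":0.03,"delta_pos":[0.03,0,0],"rotation":[0,0,0]},{"claw":0.03,"delta_pos":[0.07,0,0],"rotation":[0,0,0]},{"claw":0.03,"delta_pos":[0.11,0,0],"rotation":[0,0,0]},{"claw":0.03,"delta_pos":[0.15,0,0],"rotation":[0,0,0]},{"claw":0.03,"delta_pos":[0.19,0,0],"rotation":[0,0,0]},{"claw":0.03,"delta_pos":[0.225,0,0],"rotation":[0,0,0]},{"claw":0.03,"delta_pos":[0.25,-0.0016,0.02],"rotation":[0,0.001,0]},{"claw":0.03,"delta_pos":[0.256,-0.0016,0.05],"rotation":[0,0.0019,0]},{"claw":0.03,"delta_pos":[0.256,-0.0016,0.08],"rotation":[0,0.0019,0]},{"claw":0.03,"delta_pos":[0.256,-0.0016,0.1],"rotation":[0,0.0019,0]}]'; python3 -c "
from h import *
go(350,10,7,2.236)"
```

```text
clock: 6.0
eef_pos: [348.9, 10.1, 32.9]
eef_rot: [-3.14, -0.002, 2.237]
wrist_force: [0.2, -0.0, -0.5]
finger_gap: 43.8
t 6.00 delta [-0.0009  0.0008  0.0259] rot [-0.0015 -0.0017  0.0007] gap 43.8 q6 -0.74
```

```bash
python3 -m pendant '[{"claw":0.03,"delta_pos":[0,0,0.012],"rotation":[0,0,0]},{"claw":0.03,"delta_pos":[0,0,0.019],"rotation":[0,0,0]},{"claw":0.03,"delta_pos":[0,0,0.023],"rotation":[0,0,0]},{"claw":0.03,"delta_pos":[0,0,0.025],"rotation":[0,0,0]},{"claw":0.03,"delta_pos":[0,0,0.026],"rotation":[0,0,0]},{"claw":0.03,"delta_pos":[0,0,0.026],"rotation":[0,0,0]}]'
```

```text
clock: 6.75
eef_pos: [348.9, 10.1, 7.1]
eef_rot: [-3.14, -0.001, 2.237]
wrist_force: [0.1, -0.6, -1.4]
finger_gap: 43.9
```

```bash
python3 -m pendant '[{"claw":0.03,"delta_pos":[0,0,0.0005],"rotation":[0,0,0]},{"claw":0.03,"delta_pos":[0,0,0.001],"rotation":[0,0,0]},{"claw":0.03,"delta_pos":[0,0,0.001],"rotation":[0,0,0]}]';python3 -m pendant '[{"claw":0.05,"delta_pos":[0,0,0],"rotation":[0,0,0]},{"claw":0.07,"delta_pos":[0,0,0],"rotation":[0,0,0]},{"claw":0.09,"delta_pos":[0,0,0],"rotation":[0,0,0]},{"claw":0.09,"delta_pos":[0,0,0],"rotation":[0,0,0]},{"claw":0.09,"delta_pos":[0,0,-0.02],"rotation":[0,0,0]},{"claw":0.09,"delta_pos":[0,0,-0.06],"rotation":[0,0,0]},{"claw":0.09,"delta_pos":[0,0,-0.11],"rotation":[0,0,0]},{"claw":0.09,"delta_pos":[0,0,-0.16],"rotation":[0,0,0]},{"claw":0.09,"delta_pos":[0,0,-0.2],"rotation":[0,0,0]},{"claw":0.09,"delta_pos":[0,0,-0.2],"rotation":[0,0,0]}]'; python3 -c "
from h import *
im=manip.camera('wrist');cv2.imwrite('pics/w3.png',im[:,:,::-1])
im=manip.camera('top');cv2.imwrite('pics/t3.png',im[:,:,::-1])"
```

```text
clock: 7.12
eef_pos: [349.0, 10.1, 6.7]
eef_rot: [-3.14, -0.001, 2.237]
wrist_force: [-6.0, 0.2, 16.3]
finger_gap: 43.8
clock: 8.38
eef_pos: [350.4, 10.0, 208.9]
eef_rot: [3.139, 0.002, 2.237]
wrist_force: [1.3, -0.3, -1.3]
finger_gap: 90.0
```

View pics/w3.png

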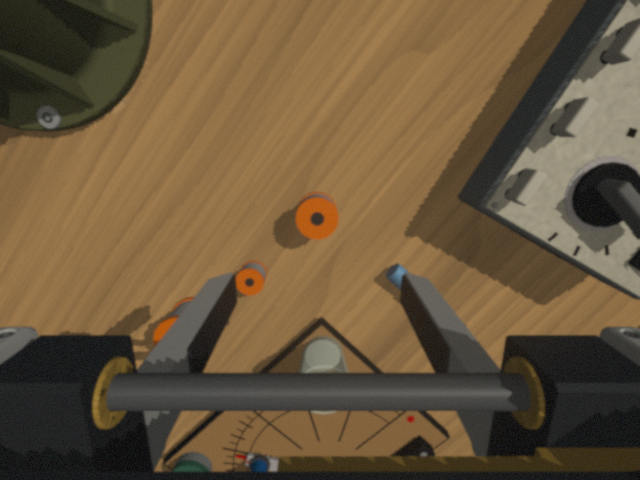

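View pics/t3.png

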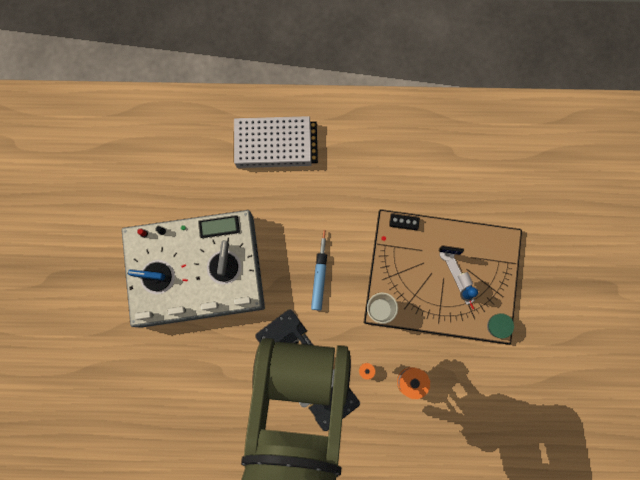

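The reel stands upright on the bench at (317,218) in the wrist view, and nothing else moved in the top view. Now the lamp post.

```bash
python3 -c "
from h import *
go(492,-293,205,0.42)"
```

```text
t 8.47 delta [-0.3266 -0.0749  0.0007] rot [-2.4000e-03  2.0000e-04  1.8168e+00] gap 90.3 q6 -0.74
```

```bash
python3 -m pendant '[{"claw":0.06,"delta_pos":[-0.03,-0.007,0],"rotation":[0,0,0.18]},{"claw":0.06,"delta_pos":[-0.065,-0.015,0],"rotation":[0,0,0.36]},{"claw":0.06,"delta_pos":[-0.1,-0.023,0],"rotation":[0,0,0.54]},{"claw":0.06,"delta_pos":[-0.135,-0.031,0],"rotation":[0,0,0.72]},{"claw":0.06,"delta_pos":[-0.17,-0.039,0],"rotation":[0,0,0.9]},{"claw":0.06,"delta_pos":[-0.205,-0.047,0],"rotation":[0,0,1.08]},{"claw":0.06,"delta_pos":[-0.24,-0.055,0],"rotation":[0,0,1.26]},{"claw":0.06,"delta_pos":[-0.275,-0.063,0],"rotation":[0,0,1.44]},{"claw":0.06,"delta_pos":[-0.31,-0.071,0],"rotation":[0,0,1.62]},{"claw":0.06,"delta_pos":[-0.3266,-0.0749,0],"rotation":[0,0,1.8]}]'; python3 -m pendant '[{"claw":0.05,"delta_pos":[-0.001,0,0],"rotation":[0,0,0.01]},{"claw":0.05,"delta_pos":[-0.001,0,0],"rotation":[0,0,0.01]}]';python3 -c "
from h import *
s=manip.read_state();np.save('w4.npy',T_tool(s))
im=manip.camera('wrist');cv2.imwrite('pics/w4.png',im[:,:,::-1])
go(492,-293,205,0.42)"
```

```text
clock: 9.72
eef_pos: [491.9, -294.1, 203.2]
eef_rot: [-3.138, 0.004, 0.43]
wrist_force: [0.3, -0.3, -0.2]
finger_gap: 60.1
clock: 9.98
eef_pos: [490.4, -293.9, 201.9]
eef_rot: [-3.136, 0.005, 0.424]
wrist_force: [-1.0, -0.3, 0.5]
finger_gap: 50.3
t 10.03 delta [ 0.0016 -0.0001 -0.0025] rot [-0.0052  0.0042  0.0036] gap 49.8 q6 0.54
```

View pics/w4.png

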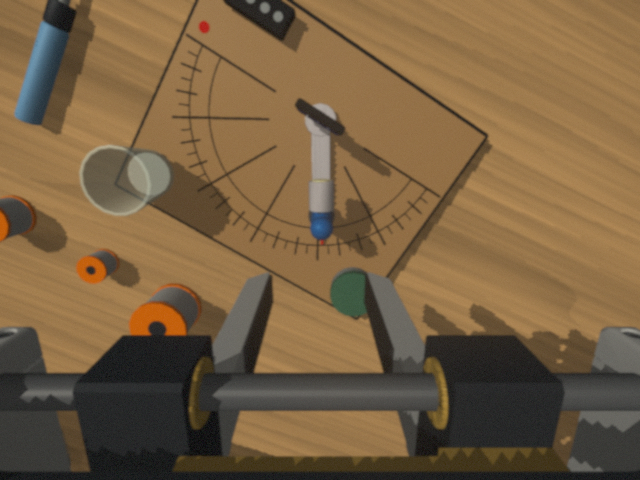

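Run:
```python
from h import *
np.set_printoptions(precision=1,suppress=True)
T=np.load('w4.npy')
L={0:((187,35),(275,91)),180:((365,150),(440,195)),30:((172,117),(269,119)),60:((198,190),(276,147)),150:((345,167),(384,244)),90:((295,166),(250,241))}
A=[];b=[]
for k,(p,q) in L.items():
    P,Q=pix('wrist',*p,18,T)[:2],pix('wrist',*q,18,T)[:2]
    d=Q-P;n=np.array([-d[1],d[0]])/np.hypot(*d);A.append(n);b.append(n@P);print(k,np.degrees(np.arctan2(d[1],d[0])))
pv,res,_,_=np.linalg.lstsq(np.array(A),np.array(b),rcond=None);print(pv,res,np.array(A)@pv-b)
for v in (225,230): print(pix('wrist',320.5,v,92,T))
print('idx',pix('wrist',322,243,25,T))
```

```text
0 -96.93135830237763
180 -95.5213728452256
30 -66.93242221618296
60 -38.099512433875816
150 -127.62896202901884
90 172.06505214073186
[ 576.8 -257. ] [6.2] [-0.7  2.  -1.3  0.3 -0.4 -0.1]
[ 498.7 -291.2   92. ]
[ 494.8 -293.    92. ]
idx [ 466.3 -307.5   25. ]
```

Run:
```python
import cv2
im=cv2.imread("pics/w4.png")
cv2.imwrite("pics/w4c.png",cv2.resize(im[80:290,230:450],None,fx=2.8,fy=2.8,interpolation=cv2.INTER_CUBIC))
```

```text
(no output)
```

View pics/w4c.png

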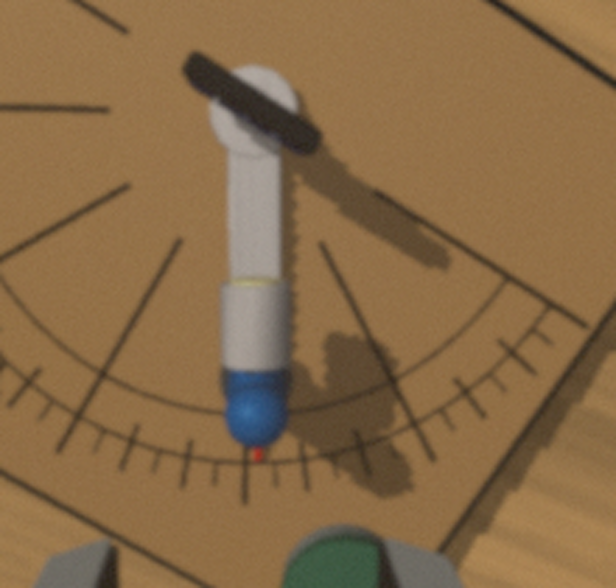

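```bash
python3 -c "
from h import *
go(494,-295,40,0.435)"
```

```text
t 10.03 delta [0.0033 0.0034 0.1625] rot [-0.0052  0.0041 -0.0114] gap 49.8 q6 0.54
```

```bash
python3 -m pendant '[{"claw":0.05,"delta_pos":[0.003,0.003,0.04],"rotation":[-0.005,0.004,-0.011]},{"claw":0.05,"delta_pos":[0.0033,0.0034,0.08],"rotation":[-0.005,0.004,-0.011]},{"claw":0.05,"delta_pos":[0.0033,0.0034,0.115],"rotation":[-0.005,0.004,-0.011]},{"claw":0.05,"delta_pos":[0.0033,0.0034,0.145],"rotation":[-0.005,0.004,-0.011]},{"claw":0.05,"delta_pos":[0.0033,0.0034,0.1625],"rotation":[-0.005,0.004,-0.011]},{"claw":0.05,"delta_pos":[0.0033,0.0034,0.1625],"rotation":[-0.005,0.004,-0.011]}]' 4; python3 -c "
from h import *
im=manip.camera('wrist');cv2.imwrite('pics/w5.png',im[:,:,::-1])
go(494,-295,40,0.435)"
```

```text
clock: 10.78
eef_pos: [493.7, -294.5, 39.4]
eef_rot: [-3.14, 0.001, 0.436]
wrist_force: [-0.2, 0.4, 0.7]
finger_gap: 50.0
t 10.82 delta [-0.0002 -0.0001  0.0005] rot [ 0.0001 -0.0001  0.0005] gap 49.8 q6 0.53
```

View pics/w5.png

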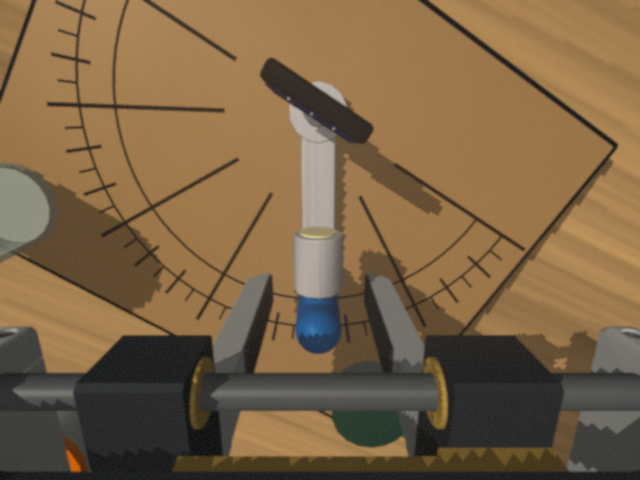

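Post at (318,325) is centred between the fingers. Closing lightly.

```bash
python3 -m pendant '[{"claw":0.035,"delta_pos":[0,0,0],"rotation":[0,0,0]},{"claw":0.022,"delta_pos":[0,0,0],"rotation":[0,0,0]},{"claw":0.018,"delta_pos":[0,0,0],"rotation":[0,0,0]},{"claw":0.018,"delta_pos":[0,0,0],"rotation":[0,0,0]}]' 4
python3 - <<'E'
from h import *
s=manip.read_state();T=T_tool(s)
P=np.array([576.8,-257.0]);d=s['eef_pos'][:2]-P;print(np.hypot(*d),np.degrees(np.arctan2(d[1],d[0])),s['eef_rot'])
a0=np.arctan2(d[1],d[0])%(2*np.pi);r=np.hypot(*d)
for dg in list(range(6,61,6))+[62]:
    b=a0-np.radians(dg);w=np.append(P+r*np.array([np.cos(b),np.sin(b)]),s['eef_pos'][2])
    print(dg,np.round(T[:3,:3].T@(w-s['eef_pos'])/1000,4),round(np.radians(dg),3))
E
```

```text
clock: 11.32
eef_pos: [494.4, -295.0, 40.8]
eef_rot: [3.141, -0.0, 0.436]
wrist_force: [-1.2, 0.7, 3.1]
finger_gap: 19.7
90.77334529114835 -155.25101892615714 [ 3.14117722e+00 -2.90863613e-04  4.35598546e-01]
6 [ 0.0005 -0.0095 -0.    ] 0.105
12 [ 0.0021 -0.0189 -0.    ] 0.209
18 [ 0.0045 -0.028  -0.    ] 0.314
24 [ 0.008  -0.0369 -0.    ] 0.419
30 [ 0.0123 -0.0453 -0.    ] 0.524
36 [ 0.0175 -0.0533 -0.    ] 0.628
42 [ 0.0235 -0.0607 -0.    ] 0.733
48 [ 0.0303 -0.0673 -0.    ] 0.838
54 [ 0.0377 -0.0733 -0.    ] 0.942
60 [ 0.0457 -0.0784 -0.    ] 1.047
62 [ 0.0484 -0.08   -0.    ] 1.082
```

```bash
python3 -m pendant '[{"claw":0.018,"delta_pos":[0.0005,-0.0095,0],"rotation":[0,0,0.105]},{"claw":0.018,"delta_pos":[0.0021,-0.0189,0],"rotation":[0,0,0.209]},{"claw":0.018,"delta_pos":[0.0045,-0.028,0],"rotation":[0,0,0.314]},{"claw":0.018,"delta_pos":[0.008,-0.0369,0],"rotation":[0,0,0.419]},{"claw":0.018,"delta_pos":[0.0123,-0.0453,0],"rotation":[0,0,0.524]},{"claw":0.018,"delta_pos":[0.0175,-0.0533,0],"rotation":[0,0,0.628]},{"claw":0.018,"delta_pos":[0.0235,-0.0607,0],"rotation":[0,0,0.733]},{"claw":0.018,"delta_pos":[0.0303,-0.0673,0],"rotation":[0,0,0.838]},{"claw":0.018,"delta_pos":[0.0377,-0.0733,0],"rotation":[0,0,0.942]},{"claw":0.018,"delta_pos":[0.0377,-0.0733,0],"rotation":[0,0,0.942]}]'
python3 - <<'E'
from h import *
s=manip.read_state();T=T_tool(s)
P=np.array([576.8,-257.0]);d=s['eef_pos'][:2]-P;print(np.hypot(*d),np.degrees(np.arctan2(d[1],d[0])),s['eef_rot'])
np.save('w6.npy',T)
im=manip.camera('wrist');cv2.imwrite('pics/w6.png',im[:,:,::-1])
E
```

```text
clock: 12.58
eef_pos: [497.3, -212.0, 40.7]
eef_rot: [-3.142, 0.001, -0.505]
wrist_force: [-3.8, 2.6, 2.4]
finger_gap: 20.1
91.31292369643462 150.50843553791296 [-3.14152412e+00  8.42665182e-04 -5.05055796e-01]
```

View pics/w6.png

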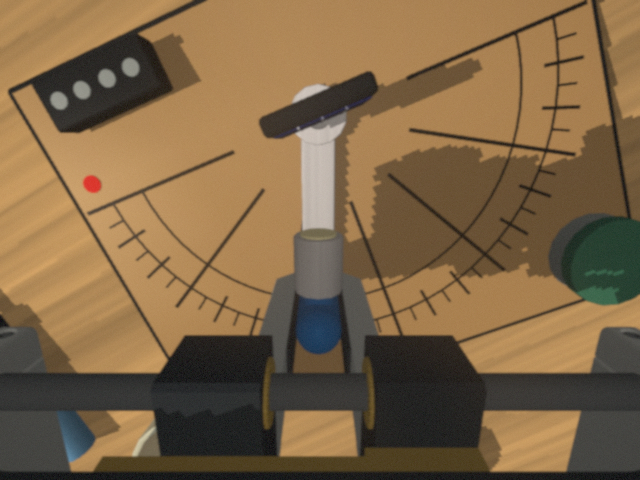

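Run:
```python
from h import *
np.set_printoptions(precision=1,suppress=True)
T=np.load('w6.npy')
L={0:((233,153),(90,212)),180:((409,77),(585,3)),30:((263,190),(178,305)),90:((351,203),(400,333)),120:((389,175),(504,270)),150:((410,129),(575,154))}
A=[];b=[]
for k,(p,q) in L.items():
    P,Q=pix('wrist',*p,18,T)[:2],pix('wrist',*q,18,T)[:2]
    d=Q-P;n=np.array([-d[1],d[0]])/np.hypot(*d);A.append(n);b.append(n@P);print(k,np.degrees(np.arctan2(d[1],d[0]))%360-90-k)
pv,res,_,_=np.linalg.lstsq(np.array(A),np.array(b),rcond=None);print(pv,np.array(A)@pv-b)
for v in (140,228):
  l=pix('wrist',302,v,27,T);r=pix('wrist',334,v,27,T);print(l,r)
d=T[:2,3]-pv;print(np.hypot(*d),np.degrees(np.arctan2(d[1],d[0])))
```

```text
0 -7.633500548777661
180 -7.30264679045149
30 -6.983358038119533
90 -7.305346528816386
120 -7.0598855327980345
150 -7.1696021521763384
[ 577.  -255.4] [-0.9 -0.4  0.2 -0.   0.2 -0.5]
[ 570.3 -242.    27. ] [ 562.2 -256.7   27. ]
[ 528.9 -218.4   27. ] [ 520.2 -234.1   27. ]
90.72219000099828 151.46823380672575
```

Run:
```python
from h import *
s=manip.read_state();T=T_tool(s)
P=np.array([576.9,-256.0]);d=s['eef_pos'][:2]-P
a0=np.arctan2(d[1],d[0])%(2*np.pi);r=np.hypot(*d);print(r,np.degrees(a0))
for dg in (3,6,8.4):
    b=a0-np.radians(dg);w=np.append(P+r*np.array([np.cos(b),np.sin(b)]),s['eef_pos'][2])
    print(dg,np.round(T[:3,:3].T@(w-s['eef_pos'])/1000,4),round(np.radians(dg),3))
```

```text
90.89782090742773 151.2664973069965
3 [ 0.0001 -0.0048  0.    ] 0.052
6 [ 0.0005 -0.0095  0.    ] 0.105
8.4 [ 0.0009 -0.0133 -0.    ] 0.147
```

```bash
python3 -m pendant '[{"claw":0.018,"delta_pos":[0.0001,-0.0048,0],"rotation":[0,0,0.052]},{"claw":0.018,"delta_pos":[0.0005,-0.0095,0],"rotation":[0,0,0.105]},{"claw":0.018,"delta_pos":[0.0009,-0.0133,0],"rotation":[0,0,0.147]},{"claw":0.018,"delta_pos":[0.0009,-0.0133,0],"rotation":[0,0,0.147]},{"claw":0.018,"delta_pos":[0.0009,-0.0133,0],"rotation":[0,0,0.147]}]';python3 -m pendant '[{"claw":0.03,"delta_pos":[0,0,0],"rotation":[0,0,0]},{"claw":0.045,"delta_pos":[0,0,0],"rotation":[0,0,0]},{"claw":0.05,"delta_pos":[0,0,0],"rotation":[0,0,0]},{"claw":0.05,"delta_pos":[0,0,-0.03],"rotation":[0,0,0]},{"claw":0.05,"delta_pos":[0,0,-0.075],"rotation":[0,0,0]},{"claw":0.05,"delta_pos":[0.04,0,-0.1],"rotation":[0,0,0]},{"claw":0.05,"delta_pos":[0.08,0,-0.1],"rotation":[0,0,0]},{"claw":0.05,"delta_pos":[0.08,0,-0.1],"rotation":[0,0,0]}]'
python3 - <<'E'
from h import *
s=manip.read_state();T=T_tool(s)
np.save('w7.npy',T)
im=manip.camera('wrist');cv2.imwrite('pics/w7.png',im[:,:,::-1])
im=manip.camera('top');cv2.imwrite('pics/t7.png',im[:,:,::-1])
cv2.imwrite("pics/t7c.png",cv2.resize(im[200:350,355:530,::-1],None,fx=4,fy=4,interpolation=cv2.INTER_CUBIC))
E
```

```text
clock: 13.25
eef_pos: [504.3, -201.2, 40.7]
eef_rot: [-3.141, 0.001, -0.649]
wrist_force: [-2.4, 1.4, 1.1]
finger_gap: 20.2
clock: 14.25
eef_pos: [569.0, -250.7, 140.0]
eef_rot: [-3.142, 0.001, -0.649]
wrist_force: [-1.1, 0.6, -0.5]
finger_gap: 50.2
```

View pics/w7.png

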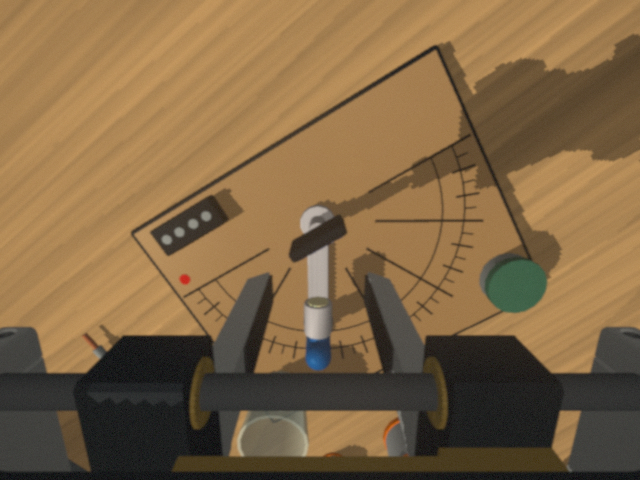

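View pics/t7c.png

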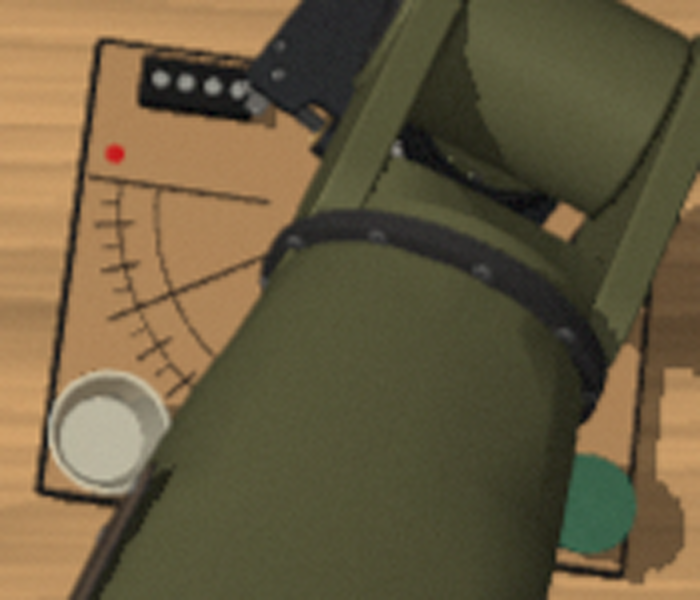

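```bash
python3 -m pendant '[{"claw":0.05,"delta_pos":[0,0,-0.03],"rotation":[0,0,-0.18]},{"claw":0.05,"delta_pos":[0,0,-0.06],"rotation":[0,0,-0.36]},{"claw":0.05,"delta_pos":[0,0,-0.07],"rotation":[0,0,-0.54]},{"claw":0.05,"delta_pos":[0,0,-0.07],"rotation":[0,0,-0.72]},{"claw":0.05,"delta_pos":[0,0,-0.07],"rotation":[0,0,-0.9]},{"claw":0.05,"delta_pos":[0,0,-0.07],"rotation":[0,0,-1.08]},{"claw":0.05,"delta_pos":[0,0,-0.07],"rotation":[0,0,-1.26]},{"claw":0.05,"delta_pos":[0,0,-0.07],"rotation":[0,0,-1.44]},{"claw":0.05,"delta_pos":[0,0,-0.07],"rotation":[0,0,-1.62]},{"claw":0.05,"delta_pos":[0,0,-0.07],"rotation":[0,0,-1.8]}]'; python3 -c "
from h import *
go(530,-215,205,2.5)"
```

```text
clock: 15.6
eef_pos: [567.1, -248.8, 210.1]
eef_rot: [-3.139, -0.0, 1.158]
wrist_force: [-0.0, -0.6, -0.1]
finger_gap: 49.9
t 15.60 delta [ 0.016  -0.0476  0.0052] rot [-0.0017 -0.002  -1.3423] gap 49.9 q6 -0.06
```

```bash
python3 -m pendant '[{"claw":0.05,"delta_pos":[0.004,-0.01,0],"rotation":[0,0,-0.18]},{"claw":0.05,"delta_pos":[0.008,-0.02,0],"rotation":[0,0,-0.36]},{"claw":0.05,"delta_pos":[0.012,-0.03,0],"rotation":[0,0,-0.54]},{"claw":0.05,"delta_pos":[0.016,-0.04,0],"rotation":[0,0,-0.72]},{"claw":0.05,"delta_pos":[0.016,-0.0476,0],"rotation":[0,0,-0.9]},{"claw":0.05,"delta_pos":[0.016,-0.0476,0],"rotation":[0,0,-1.08]},{"claw":0.05,"delta_pos":[0.016,-0.0476,0],"rotation":[0,0,-1.26]},{"claw":0.05,"delta_pos":[0.016,-0.0476,0],"rotation":[0,0,-1.342]},{"claw":0.05,"delta_pos":[0.016,-0.0476,0],"rotation":[0,0,-1.342]}]'
python3 - <<'E'
from h import *
s=manip.read_state();T=T_tool(s);print(s['eef_pos'],s['eef_rot'])
np.save('w8.npy',T)
im=manip.camera('wrist')[:,:,::-1];cv2.imwrite('pics/w8.png',im)
cv2.imwrite("pics/w8c.png",cv2.resize(im[90:300,190:450],None,fx=2.8,fy=2.8,interpolation=cv2.INTER_CUBIC))
E
```

```text
clock: 16.73
eef_pos: [529.4, -214.5, 210.3]
eef_rot: [-3.141, -0.002, 2.499]
wrist_force: [0.3, -0.7, 0.3]
finger_gap: 50.3
[ 529.42892978 -214.50419324  210.28448938] [-3.14149820e+00 -2.46863441e-03  2.49945566e+00]
```

View pics/w8c.png

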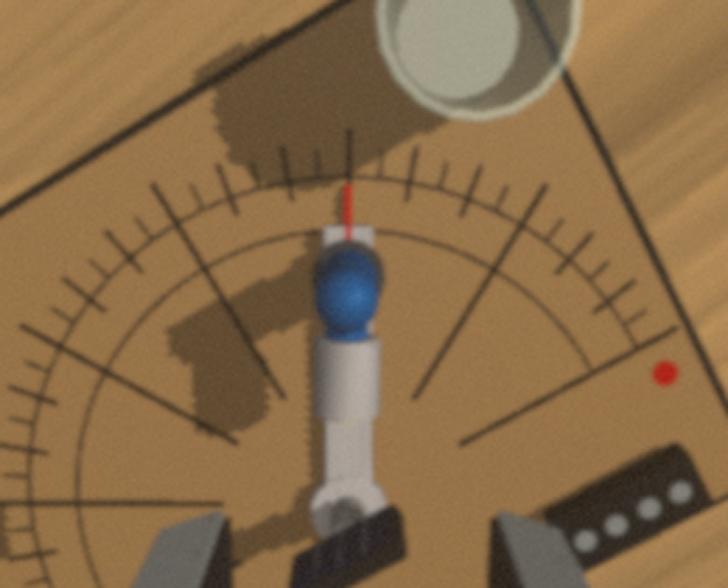

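Seen from outside, the red index tip at crop (348,182) lies in line with the 60° line at (349,130). The 0° line with its dot is on the right and 30° lies between. On to the console.

```bash
python3 -c "
from h import *
go(514,340,205,4.55)
m=[manip.read_state()['joints']]
print(m)"
```

```text
t 16.77 delta [0.3452 0.4343 0.0061] rot [ 2.4000e-03 -1.6000e-03 -2.0519e+00] gap 50.4 q6 -1.38
[array([-4.49270255e-01,  3.45479315e-01,  1.44967138e+00,  3.65269018e-04,
        1.34885596e+00, -1.37667056e+00])]
```

```bash
python3 -m pendant '[{"claw":0.05,"delta_pos":[0.03,0.04,0],"rotation":[0,0,-0.18]},{"claw":0.05,"delta_pos":[0.06,0.08,0],"rotation":[0,0,-0.36]},{"claw":0.05,"delta_pos":[0.095,0.12,0],"rotation":[0,0,-0.54]},{"claw":0.05,"delta_pos":[0.13,0.165,0],"rotation":[0,0,-0.72]},{"claw":0.05,"delta_pos":[0.165,0.21,0],"rotation":[0,0,-0.9]},{"claw":0.05,"delta_pos":[0.2,0.25,0],"rotation":[0,0,-1.08]},{"claw":0.05,"delta_pos":[0.235,0.295,0],"rotation":[0,0,-1.26]},{"claw":0.05,"delta_pos":[0.265,0.335,0],"rotation":[0,0,-1.44]},{"claw":0.05,"delta_pos":[0.3,0.375,0],"rotation":[0,0,-1.62]},{"claw":0.05,"delta_pos":[0.325,0.41,0],"rotation":[0,0,-1.8]}]';  python3 -c "
from h import *
go(514,340,205,4.55)"
```

```text
clock: 18.02
eef_pos: [514.7, 310.4, 211.1]
eef_rot: [3.139, 0.0, -1.98]
wrist_force: [0.2, 0.2, 0.5]
finger_gap: 50.0
t 18.02 delta [-0.0269  0.0124  0.0061] rot [ 0.0024  0.0008 -0.2472] gap 50.0 q6 -2.25
```

```bash
python3 -m pendant '[{"claw":0.05,"delta_pos":[-0.013,0.006,0],"rotation":[0,0,-0.06]},{"claw":0.05,"delta_pos":[-0.0269,0.0124,0],"rotation":[0,0,-0.13]},{"claw":0.05,"delta_pos":[-0.0269,0.0124,0],"rotation":[0,0,-0.13]},{"claw":0.05,"delta_pos":[-0.0269,0.0124,0],"rotation":[0,0,-0.13]}]';  python3 - <<'E'
from h import *
s=manip.read_state();T=T_tool(s);print(s['eef_pos'],s['eef_rot'],s['joints'][5])
np.save('w9.npy',T)
im=manip.camera('wrist')[:,:,::-1];cv2.imwrite('pics/w9.png',im)
E
```

```text
clock: 18.52
eef_pos: [514.0, 339.4, 211.1]
eef_rot: [3.139, 0.001, -1.853]
wrist_force: [0.1, -0.4, 1.0]
finger_gap: 50.1
[513.97293902 339.43615965 211.13842986] [ 3.13924021e+00  6.79783068e-04 -1.85294726e+00] -2.336592615695876
```

View pics/w9.png

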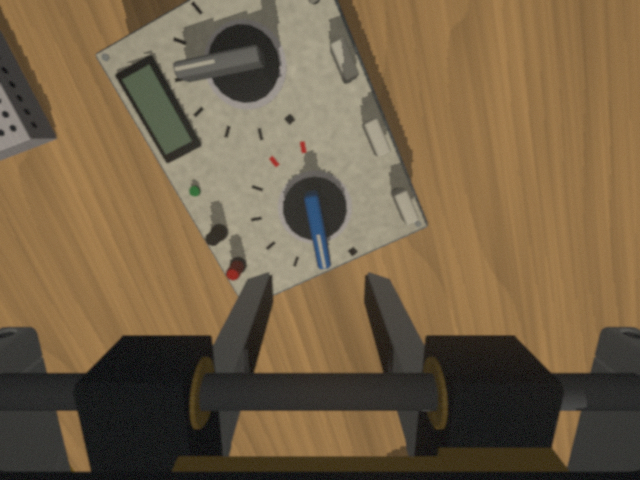

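```bash
python3 - <<'E'
from h import *
np.set_printoptions(precision=1,suppress=True)
T=np.load('w9.npy')
ax=pix('wrist',315,208,79,T);tip=pix('wrist',323.5,268,105,T);bk=pix('wrist',312.5,196,105,T)
print(ax,tip,bk)
d=(tip-bk)[:2];print(np.hypot(*d),np.degrees(np.arctan2(d[1],d[0])))
c=bk[:2]+d*18/66;print('axis from lever',c)
C=[pix('wrist',u,v,70,T) for u,v in [(427,226),(98,54),(240,300)]]
print(C)
a2,t2=.1558,np.array([530.3,255.5])
print([loc(a2,t2,p) for p in ((-100,130),(100,-130),(100,130))])
E
python3 - <<'E'
import cv2
im=cv2.imread("pics/w9.png")
cv2.imwrite("pics/w9c.png",cv2.resize(im[120:310,200:440],None,fx=3,fy=3,interpolation=cv2.INTER_CUBIC))
E
```

```text
[511.9 321.5  79. ] [518.  368.8 105. ] [509.4 306.6 105. ]
62.87543086218928 82.150379537116
axis from lever [511.8 323.6]
[array([417.1, 368.8,  70. ]), array([646.7, 150.8,  70. ]), array([609.8, 391.2,  70. ])]
[array([411.3, 368.4]), array([649.3, 142.6]), array([608.9, 399.4])]
```

View pics/w9c.png

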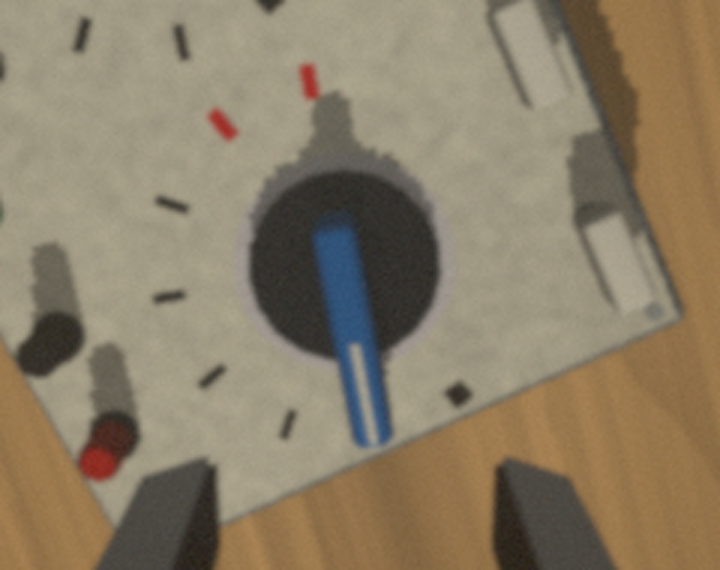

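```bash
cat >> h.py <<'E'
AX=np.array([511.3,321.0])
def lv(phis,yd,z=83,r=39):
    s=manip.read_state();T=T_tool(s)
    print('t %.2f q6 %.2f gap %.1f'%(s['clock'],s['joints'][5],s['finger_gap']), np.round(s['eef_pos'],1))
    for p,y in zip(phis,yd):
        w=np.append(AX+r*np.array([np.cos(np.radians(p)),np.sin(np.radians(p))]),z)
        Rt=R.from_euler('xyz',[np.pi,0,np.radians(y)+np.pi]).as_matrix()
        print(p,np.round(T[:3,:3].T@(w-s['eef_pos'])/1000,4),np.round(R.from_matrix(T[:3,:3].T@Rt).as_rotvec(),3))
E
python3 -c "
from h import *
lv([83.7],[74])"
```

```text
t 18.57 q6 -2.34 gap 49.7 [514.1 339.3 211.2]
83.7 [-0.0199  0.004   0.1283] [ 0.002  0.001 -0.003]
```

```bash
python3 -m pendant '[{"claw":0.034,"delta_pos":[-0.0199,0.004,0.01],"rotation":[0.002,0.001,0]},{"claw":0.034,"delta_pos":[-0.0199,0.004,0.05],"rotation":[0.002,0.001,0]},{"claw":0.034,"delta_pos":[-0.0199,0.004,0.08],"rotation":[0.002,0.001,0]},{"claw":0.034,"delta_pos":[-0.0199,0.004,0.09],"rotation":[0.002,0.001,0]},{"claw":0.034,"delta_pos":[-0.0199,0.004,0.09],"rotation":[0.002,0.001,0]}]' 40;  python3 - <<'E'
from h import *
im=manip.camera('wrist')[:,:,::-1];cv2.imwrite('pics/w10.png',im)
lv([83.7],[74])
E
```

```text
clock: 19.2
eef_pos: [515.6, 360.0, 121.1]
eef_rot: [3.141, -0.001, -1.853]
wrist_force: [0.5, -0.4, 0.2]
finger_gap: 34.4
t 19.25 q6 -2.31 gap 33.7 [515.9 360.2 122.1]
83.7 [0.0005 0.0002 0.0391] [-0.     0.001 -0.003]
```

View pics/w10.png

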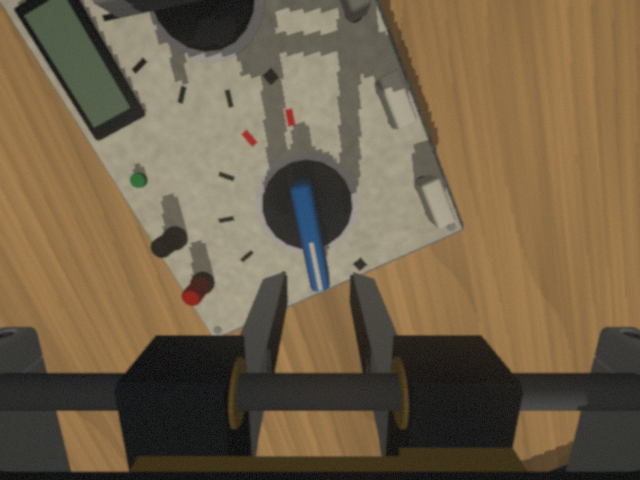

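```bash
python3 -m pendant '[{"claw":0.034,"delta_pos":[0,0,0.012],"rotation":[0,0,0]},{"claw":0.034,"delta_pos":[0,0,0.025],"rotation":[0,0,0]},{"claw":0.034,"delta_pos":[0,0,0.035],"rotation":[0,0,0]},{"claw":0.034,"delta_pos":[0,0,0.039],"rotation":[0,0,0]},{"claw":0.022,"delta_pos":[0,0,0.039],"rotation":[0,0,0]},{"claw":0.02,"delta_pos":[0,0,0.039],"rotation":[0,0,0]},{"claw":0.02,"delta_pos":[0,0,0.039],"rotation":[0,0,0]}]';  python3 - <<'E'
from h import *
s=manip.read_state();print(s['wrist_force'])
im=manip.camera('wrist')[:,:,::-1];cv2.imwrite('pics/w11.png',im)
lv([83.7,76,70,62,54],[74,69,63,55,46])
E
```

```text
clock: 20.12
eef_pos: [516.1, 360.3, 83.5]
eef_rot: [-3.141, 0.001, -1.853]
wrist_force: [-0.1, -0.6, 0.3]
finger_gap: 20.3
[-0.09006071 -0.5815457   0.26701395]
t 20.18 q6 -2.31 gap 20.1 [516.1 360.2  83.4]
83.7 [0.0006 0.0003 0.0004] [-0.001  0.001 -0.003]
76 [ 0.     -0.0049  0.0004] [-0.001  0.001  0.084]
70 [ 0.0001 -0.009   0.0004] [-0.001  0.001  0.189]
62 [ 0.0008 -0.0144  0.0004] [-0.001  0.001  0.329]
54 [ 0.0023 -0.0196  0.0004] [-0.     0.001  0.486]
```

View pics/w11.png

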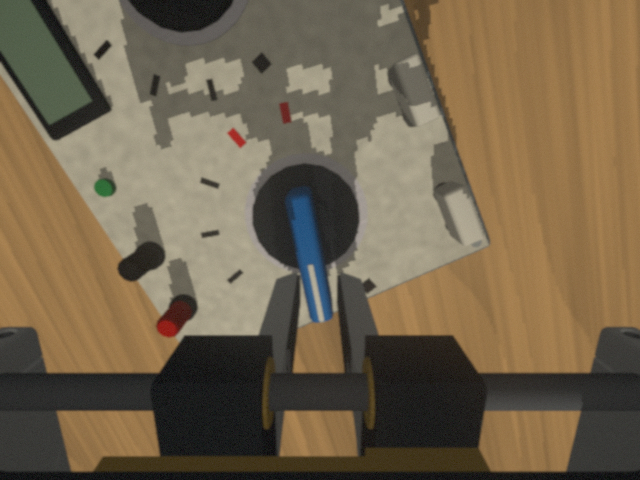

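The lever is straddled at (315,275). First click, 1→2.

```bash
python3 -m pendant '[{"claw":0.02,"delta_pos":[0,-0.0049,0],"rotation":[0,0,0.084]},{"claw":0.02,"delta_pos":[0.0001,-0.009,0],"rotation":[0,0,0.189]},{"claw":0.02,"delta_pos":[0.0008,-0.0144,0],"rotation":[0,0,0.329]},{"claw":0.02,"delta_pos":[0.0023,-0.0196,0],"rotation":[0,0,0.486]},{"claw":0.02,"delta_pos":[0.0023,-0.0196,0],"rotation":[0,0,0.486]},{"claw":0.02,"delta_pos":[0.0023,-0.0196,0],"rotation":[0,0,0.486]}]';  python3 - <<'E'
from h import *
s=manip.read_state();print(s['wrist_force'])
im=manip.camera('wrist')[:,:,::-1];cv2.imwrite('pics/w12.png',im)
lv([54,46,38,31,24],[46,40,32,25,18])
E
```

```text
clock: 20.92
eef_pos: [534.1, 352.7, 83.4]
eef_rot: [-3.141, 0.001, -2.336]
wrist_force: [-0.4, -0.3, 0.6]
finger_gap: 19.9
[-0.403772   -0.25370698  0.57031745]
t 20.98 q6 -1.85 gap 20.0 [534.1 352.7  83.5]
54 [ 0.     -0.0002  0.0005] [-0.     0.001  0.003]
46 [-0.0003 -0.0056  0.0005] [-0.     0.001  0.107]
38 [ 0.     -0.011   0.0005] [-0.     0.001  0.247]
31 [ 0.001  -0.0157  0.0005] [-0.     0.001  0.369]
24 [ 0.0025 -0.0202  0.0005] [0.    0.001 0.491]
```

View pics/w12.png

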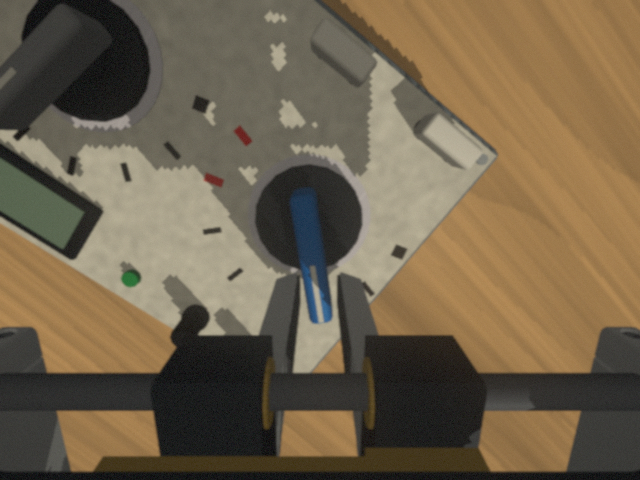

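Step 2 reached: the square (399,252) and mark 1 (368,288) are behind the lever, and there's no residual force. Next, 2→3.

```bash
python3 -m pendant '[{"claw":0.02,"delta_pos":[-0.0003,-0.0056,0],"rotation":[0,0,0.107]},{"claw":0.02,"delta_pos":[0,-0.011,0],"rotation":[0,0,0.247]},{"claw":0.02,"delta_pos":[0.001,-0.0157,0],"rotation":[0,0,0.369]},{"claw":0.02,"delta_pos":[0.0025,-0.0202,0],"rotation":[0,0,0.491]},{"claw":0.02,"delta_pos":[0.0025,-0.0202,0],"rotation":[0,0,0.491]},{"claw":0.02,"delta_pos":[0.0025,-0.0202,0],"rotation":[0,0,0.491]}]';  python3 - <<'E'
from h import *
s=manip.read_state();print(s['wrist_force'])
im=manip.camera('wrist')[:,:,::-1];cv2.imwrite('pics/w13.png',im)
lv([24,16,8,1,-6],[18,12,4,-4,-11])
E
```

```text
clock: 21.72
eef_pos: [546.8, 337.1, 83.5]
eef_rot: [3.141, 0.001, -2.823]
wrist_force: [-1.2, 0.6, 0.2]
finger_gap: 19.6
[-1.19507242  0.61145184  0.19417714]
t 21.77 q6 -1.39 gap 20.2 [546.8 337.1  83.5]
24 [-0.0001 -0.0003  0.0005] [0.    0.001 0.004]
16 [-0.0002 -0.0057  0.0005] [0.    0.001 0.108]
8 [ 0.0004 -0.0111  0.0005] [0.001 0.001 0.248]
1 [ 0.0015 -0.0157  0.0005] [0.001 0.001 0.387]
-6 [ 0.0032 -0.0202  0.0005] [0.001 0.001 0.51 ]
```

View pics/w13.png

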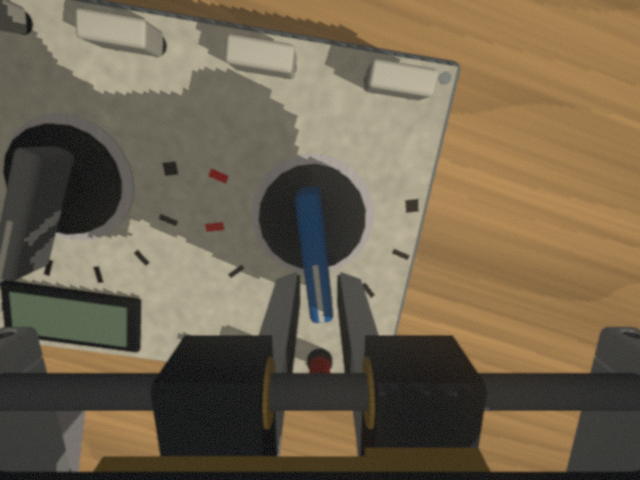

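Step 3 reached: square, marks 1 and 2 behind. Next, 3→4.

```bash
python3 -m pendant '[{"claw":0.02,"delta_pos":[-0.0002,-0.0057,0],"rotation":[0,0,0.108]},{"claw":0.02,"delta_pos":[0.0004,-0.0111,0],"rotation":[0,0,0.248]},{"claw":0.02,"delta_pos":[0.0015,-0.0157,0],"rotation":[0,0,0.387]},{"claw":0.02,"delta_pos":[0.0032,-0.0202,0],"rotation":[0,0,0.51]},{"claw":0.02,"delta_pos":[0.0032,-0.0202,0],"rotation":[0,0,0.51]},{"claw":0.02,"delta_pos":[0.0032,-0.0202,0],"rotation":[0,0,0.51]}]';  python3 - <<'E'
from h import *
s=manip.read_state();print(s['wrist_force'])
im=manip.camera('wrist')[:,:,::-1];cv2.imwrite('pics/w14.png',im)
lv([-6.3,-14,-22,-29,-36.3],[-11,-18,-26,-32,-38])
E
```

```text
clock: 22.52
eef_pos: [550.0, 317.2, 83.5]
eef_rot: [3.141, 0.001, 2.953]
wrist_force: [-0.8, 1.1, -0.2]
finger_gap: 20.2
[-0.79882342  1.0924129  -0.15586877]
t 22.57 q6 -0.92 gap 19.9 [550.  317.2  83.5]
-6.3 [-0.0001 -0.0004  0.0005] [0.001 0.001 0.003]
-14 [-0.0002 -0.0057  0.0005] [0.001 0.001 0.125]
-22 [ 0.0005 -0.0111  0.0005] [0.001 0.001 0.265]
-29 [ 0.0017 -0.0157  0.0005] [0.001 0.001 0.369]
-36.3 [ 0.0035 -0.0203  0.0005] [0.001 0.001 0.474]
```

View pics/w14.png

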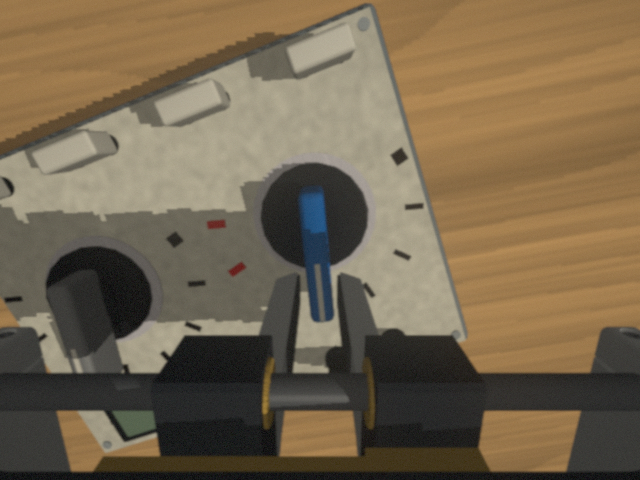

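Step 4 reached: square, marks 1–3 are behind, the next mark is under the fingers, and the two red ones are at (237,269) and (216,224). Last click, 4→5, with the leading finger as a guard.

```bash
python3 -m pendant '[{"claw":0.02,"delta_pos":[-0.0002,-0.0057,0],"rotation":[0,0,0.125]},{"claw":0.02,"delta_pos":[0.0005,-0.0111,0],"rotation":[0,0,0.265]},{"claw":0.02,"delta_pos":[0.0017,-0.0157,0],"rotation":[0,0,0.369]},{"claw":0.02,"delta_pos":[0.0033,-0.0197,0],"rotation":[0,0,0.46]},{"claw":0.02,"delta_pos":[0.0033,-0.0197,0],"rotation":[0,0,0.46]},{"claw":0.02,"delta_pos":[0.0033,-0.0197,0],"rotation":[0,0,0.46]}]';  python3 - <<'E'
from h import *
s=manip.read_state();print(s['wrist_force'],s['eef_pos'])
im=manip.camera('wrist')[:,:,::-1];cv2.imwrite('pics/w15.png',im)
E
```

```text
clock: 23.32
eef_pos: [543.1, 298.7, 83.5]
eef_rot: [3.14, 0.0, 2.495]
wrist_force: [0.4, -0.1, 0.3]
finger_gap: 19.9
[ 0.36287289 -0.12647952  0.31727416] [543.11962903 298.68138392  83.50490536]
```

View pics/w15.png

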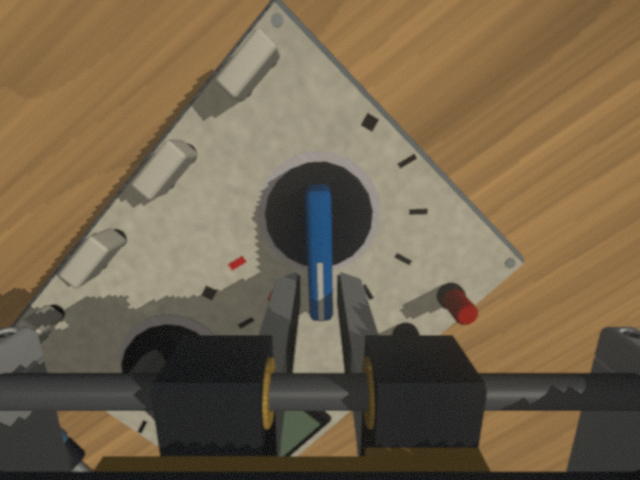

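Step 5: five marks (square, 1–4) behind, both red ones ahead. Open slightly, lift straight up and retreat.

```bash
python3 -m pendant '[{"claw":0.025,"delta_pos":[0,0,0],"rotation":[0,0,0]},{"claw":0.03,"delta_pos":[0,0,0],"rotation":[0,0,0]},{"claw":0.03,"delta_pos":[0,0,-0.02],"rotation":[0,0,0]},{"claw":0.03,"delta_pos":[0,0,-0.05],"rotation":[0,0,0]},{"claw":0.03,"delta_pos":[0,0,-0.09],"rotation":[0,0,0]},{"claw":0.03,"delta_pos":[0,0,-0.13],"rotation":[0,0,0]},{"claw":0.03,"delta_pos":[0,0,-0.15],"rotation":[0,0,0]},{"claw":0.03,"delta_pos":[0,0,-0.15],"rotation":[0,0,0]}]';  python3 - <<'E'
from h import *
im=manip.camera('wrist')[:,:,::-1];cv2.imwrite('pics/w16.png',im)
go(140,530,240,2.9); print(manip.read_state()['joints'])
E
```

```text
clock: 24.38
eef_pos: [543.4, 298.7, 234.8]
eef_rot: [3.138, 0.002, 2.495]
wrist_force: [0.1, -0.0, -0.2]
finger_gap: 29.8
t 24.43 delta [ 0.461  -0.0579 -0.0072] rot [ 0.0014  0.0008 -0.4049] gap 29.7 q6 -0.48
[ 4.43519988e-01  4.38973390e-01  1.26825035e+00  2.68056895e-04
  1.43274799e+00 -4.80855854e-01]
```

View pics/w16.png

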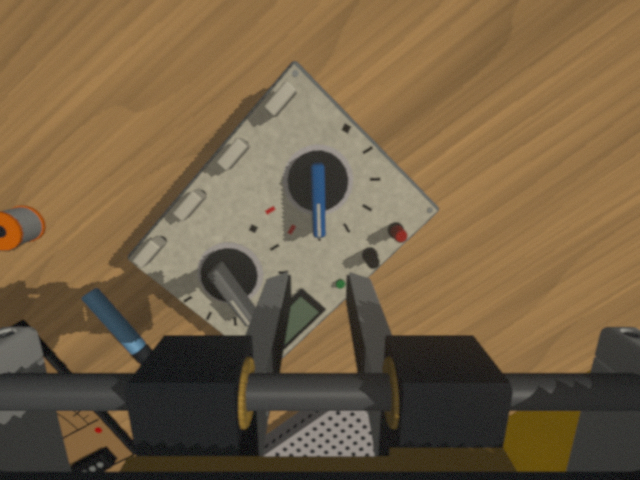

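Lever at step 5, pointing just before the red marks (292,229) and (270,210). I'll back off to the start area for a final overview.

```bash
python3 -m pendant '[{"claw":0.03,"delta_pos":[0.04,-0.005,0],"rotation":[0,0,-0.04]},{"claw":0.03,"delta_pos":[0.09,-0.011,0],"rotation":[0,0,-0.08]},{"claw":0.03,"delta_pos":[0.14,-0.018,0],"rotation":[0,0,-0.12]},{"claw":0.03,"delta_pos":[0.19,-0.024,0],"rotation":[0,0,-0.16]},{"claw":0.03,"delta_pos":[0.24,-0.03,0],"rotation":[0,0,-0.2]},{"claw":0.03,"delta_pos":[0.29,-0.036,0],"rotation":[0,0,-0.24]},{"claw":0.03,"delta_pos":[0.34,-0.043,0],"rotation":[0,0,-0.28]},{"claw":0.03,"delta_pos":[0.39,-0.049,0],"rotation":[0,0,-0.32]},{"claw":0.03,"delta_pos":[0.43,-0.054,0],"rotation":[0,0,-0.36]},{"claw":0.03,"delta_pos":[0.45,-0.057,0],"rotation":[0,0,-0.4]}]'; python3 -m pendant '[{"claw":0.03,"delta_pos":[0,0,0],"rotation":[0,0,0]},{"claw":0.03,"delta_pos":[0,0,0],"rotation":[0,0,0]},{"claw":0.03,"delta_pos":[0,0,0],"rotation":[0,0,0]}]'
python3 - <<'E'
from h import *
im=manip.camera('top')[:,:,::-1];cv2.imwrite('pics/t17.png',im)
cv2.imwrite("pics/t17b.png",cv2.resize(im[200:350,355:530],None,fx=4,fy=4,interpolation=cv2.INTER_CUBIC))
cv2.imwrite("pics/t17c.png",cv2.resize(im[200:340,110:275],None,fx=4,fy=4,interpolation=cv2.INTER_CUBIC))
E
```

```text
clock: 25.68
eef_pos: [147.7, 524.4, 231.4]
eef_rot: [-3.141, 0.001, 2.899]
wrist_force: [1.1, -0.2, -0.3]
finger_gap: 29.8
clock: 26.05
eef_pos: [148.8, 524.0, 231.4]
eef_rot: [-3.141, 0.001, 2.897]
wrist_force: [-0.3, 0.1, 0.0]
finger_gap: 30.0
```

View pics/t17.png

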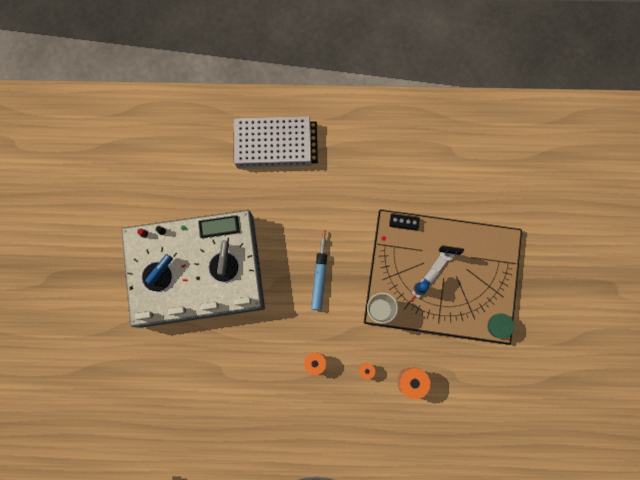

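View pics/t17b.png

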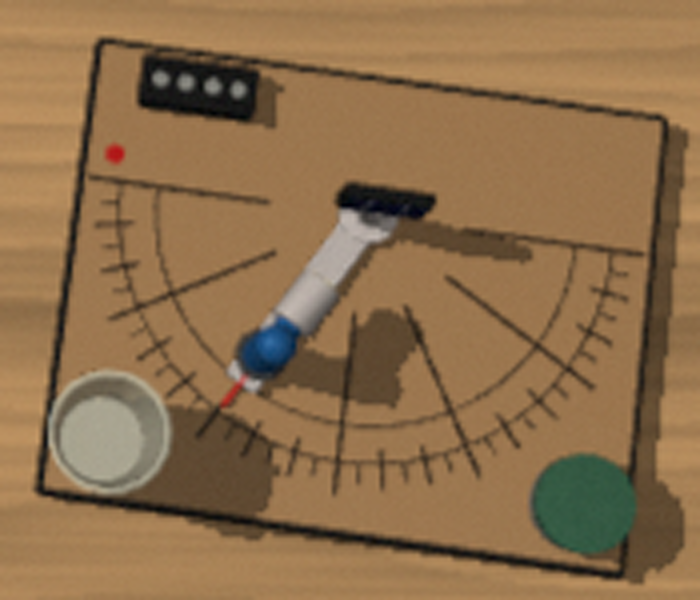

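View pics/t17c.png

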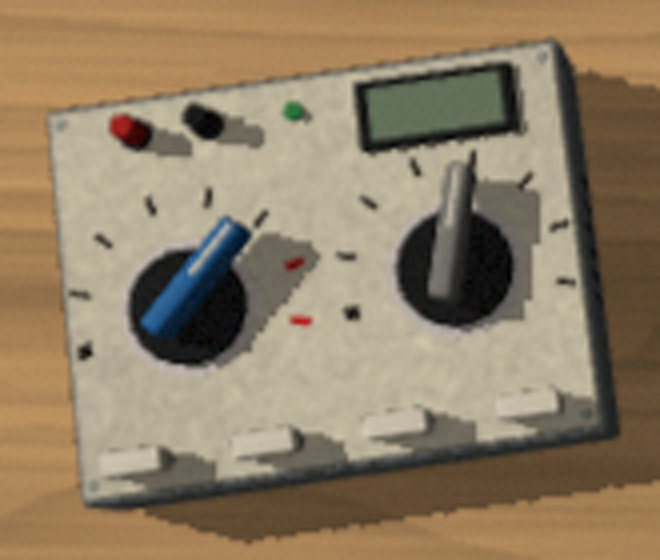

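The top view shows the red index (235,395) running into the 60° line (205,430). The blue lever points at the fifth mark (260,218), and everything else is where it was. Handing in.

```bash
python3 -c "
from cell import manip
print(manip.sign_off())"
```

```text
the job is handed in; nothing more can be done
None
```

The rig is ready for its next reading and handed in at about 26 s of the 72 s allowed.

- **Reel:** I took the 44 mm orange reel off the board and stood it upright on the bench at about (350, 10) mm, clear of everything. The small and large look-alike reels were not touched.
- **Lamp arm:** I swung it by its post from about 122° to 60°. Both the wrist view and the final top view show the red index in line with the 60° line, counted from the red dot.
- **Current selector:** I turned the blue lever clockwise from step 1 to step 5, one click at a time. A finger on the far side kept it from running on into the red steps, and the last picture shows it at the fifth mark.
- **Left alone:** The grey selector, cup, flux tin, power unit and iron look the same in the final top view as at the start.
- **Gripper:** It ended clear, near its starting position.

No check failed. The only force worth noting was a brief 16 N as the reel was pressed onto the bench. My camera-based positions for the board and console differed between views by 2–3 mm, with some points up to 8 mm apart, so I confirmed the index line and the lever by eye.

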